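# Set the seal press bed to its index and stamp

### The job

Wind the seal press's sliding bed with the sloping bar knob until the bed's pointer stands tip to tip with the brass index rider, coming up to it from the left (as seen from the knob side) with a clockwise turn so that the slack in the worn drive is taken up; if the pointer is already at or past the rider, back the bed off well to the left and come up again. Only then press the palm button down to its stop for a moment to stamp the card, and let it rise. Leave the rider as it is clamped and the things around the press where they stand.

Things in the scene. Friction and masses are not known exactly. Their poses are not given: they have to be found in the camera images.
- seal_press: grey iron bench press, fixed; base 300 x 320 mm, 260 mm high. Origin on the shelf under the ram axis; x points from its front (knob side) to the column at the back, y to the left of one who stands at the front, z up. Left, right: +y, -y. Column at x 80 to 125 mm; overarm (to z 206 mm) runs forward to the sleeve (56 mm across, z 160 to 218 mm) round the ram. Bed top at z 57 mm.
- knob_grip (a point): grip point of the bar knob at the press's front right, on its shaft axis, which leans 30 deg from vertical to the press's -x. z: shaft axis, outward; x: along the bar (68 mm long, 18 wide, 36 high, on a skirt 68 across, 8 thick); fingers close along y. 13 mm below the bar's top, 33 above the sloping fascia. At (-141, -70, 114) mm in the press frame; at the start the bar lies in its x-z plane.
- knob (a joint): knob angle (rad), 0 at the start, growing clockwise as seen looking straight at the knob's face (a negative turn about knob_grip's z); stops near 2.8 either way. Clockwise moves the drive pin right, 15.9 mm per rad (100 mm a turn). Needs about 0.1 N m; stays where it is left.
- bed (a joint): position of the sliding bed (m), growing to the right, stops at +-0.042; it slides stiffly (2.5 N) and stays where it is left.
- pointer (a point): tip of the 22 mm wide dark steel pointer at the front left of the bed (moves with it), 105 mm in front of the ram axis, 63 mm high. Axes as the press.
- index (a point): tip of the brass rider's index point, facing the pointer across a 5 mm gap (tip to tip when set). The rider (22 x 24 mm, top 70 mm above the shelf) is clamped on a graduated rail at the press's front left, up to 26 mm either side of the pointer's start. Axes as the press: the bed is on its mark when the pointer's y in this frame is 0.
- drive_pin (a point): centre of the top of the 10 mm steel drive pin that the knob moves left and right and that pushes the bed; it stands up through the slot. Axes as the press.
- slot (a point): centre of the worn slot, 15 mm long left to right, in the bed's front flange; the drive pin has 5 mm play in it. Pin 2.5 mm right of this point (y -0.0025 here): it bears on the right end and drives the bed right; 2.5 mm left: it drives it left. After a reversal it crosses 5 mm (0.31 rad of knob) before the bed moves. Axes as the press.
- button_top (a point): centre of the top of the black palm button, 54 mm across, on the sprung ram over the bed; 260 mm above the shelf when up. It moves straight down 20 mm until it meets the sleeve.
- ram (a joint): how far the ram is down (m): 0 up, 0.020 on its stop, with the stone seal on the card. The spring takes about 4 N to start and 10 N at the bottom, and lifts the ram again.
- brush_rest: a green ceramic brush rest of five peaks, 130 mm long along its x, 35 mm deep, 62 mm high, with one brush lying across it along y; origin: centre of its underside. Stands just in front of the press.
- paste_jar: a lidded porcelain jar for seal paste, 68 mm across, 58 mm high; origin: centre of its underside. Stands just behind the press.
- inkstone: a dark inkstone slab 140 (x) x 95 (y) x 26 mm; origin: centre of its underside.
- seal_box0: the lower of two stacked clear plastic seal boxes, 94 x 94 x 52 mm; origin: centre of its underside.
- seal_box1: the upper clear plastic seal box, same size, standing on the lower one.
- stone_seal0: one of four stone seals, 32 x 32 x 84 mm at most, standing on the round tray; origin: centre of its underside.
- stone_seal1: one of four stone seals, 32 x 32 x 84 mm at most, standing on the round tray; origin: centre of its underside.
- stone_seal2: one of four stone seals, 32 x 32 x 84 mm at most, standing on the round tray; origin: centre of its underside.
- stone_seal3: one of four stone seals, 32 x 32 x 84 mm at most, standing on the round tray; origin: centre of its underside.

How it is judged (in metres and radians):
On the way, in this order (a step that is already met when the one before it is completed fails the run):
1. the pointer is on the index with the drive pin bearing on the right end of its slot (y of pointer in the frame of index between -0.003 and 0.003 m and y of drive_pin in the frame of slot below -0.0012 m), for 0.2 s.
2. with the bed so set, the ram is pressed down to its stop (all of step 1 and value of joint ram above 0.0185 m), for 0.15 s.
At the end, for the whole second after the job is handed in: The pointer stands within 3 mm of the rider's index point, at rest; the drive pin bears to the right, more than 1.2 mm right of the slot's centre; the ram is up again (within 2 mm), after being pressed to its stop (18.5 of 20 mm) with the bed so set (all of step 1 and value of joint ram below 0.002 m and velocity of joint bed between -0.003 and 0.003 m/s); the robot touches nothing.
It fails at once if the ram is pressed more than 8 mm down while the bed is not set (off the index by over 3 mm, or slack not taken up) (value of joint ram above 0.008 m and not (y of pointer in the frame of index between -0.003 and 0.003 m and y of drive_pin in the frame of slot below -0.0012 m)).
It fails at once if the index rider is shifted along its rail (over 4 mm) (distance of index from where it was at the start of the episode above 0.004 m).
It fails at once if a thing beside the press is moved more than 20 mm (distance of any of brush_rest, paste_jar, inkstone, seal_box0, seal_box1, stone_seal0, stone_seal1, stone_seal2, stone_seal3 from where it was at the start of the episode above 0.02 m).
It also fails if it takes over 64 s, if anything falls off the work surface, if the arm or the gripper's body presses on something with over 40 N, if the wrist force passes 120 N, or if a joint passes its speed limit or range.

### The arm

A 6-joint arm with a two-finger parallel gripper is mounted at the origin on the work surface. World frame = base frame: x ahead of the robot, y to its left, z up, the work surface at z = 0. Lengths are in mm, angles in rad, forces in N, time in s.
With the tool pointing down it reaches from about 300 to 775 mm from the base axis. Payload 14.6 kg.
Tool frame: the origin (TCP) lies between the finger pads; the fingertips stand 19 mm ahead of it and the grasp point (between the pads) is the TCP; z points along the fingers, y is the line along which they close (so a half turn about z gives the same grasp; the last joint's range is limited). The gripper opens to 94 mm and grips with 3 to 60 N. Pads are 16 mm wide; open, the fingers measure 119 mm over their backs; the gripper's body (75 mm by 177 mm) begins 78 mm behind the grasp point.
Start: joints at [1.238, 0.3, 1.521, -0, 1.321, -0.067], TCP at [144.472, 530.676, 224.446] pointing down, gripper open.
Joint ranges: [-3.03, 3.03], [-0.79, 2.21], [0.23, 2.52], [-1.04, 4.18], [0, 3.07], [-2.55, 2.55]. Speed limits (rad/s): [2.22, 2.22, 2.57, 3.14, 3.14, 3.14].

### API

Orientations are given as [roll, pitch, yaw] about the fixed x, y, z axes, in that order (R = Rz(yaw) Ry(pitch) Rx(roll)).
In Python, from cell import monitor, imaging, job, find_in, trace gives the robot as it stands. The module is installed in compiled form; this text tells all that it offers.
- The arm moves only by the tool arm_command, never from a script. Its argument "steps" is a list of rows, each a list of 5 numbers: the opening, from 0 (shut) to 1 (fully open), then the shift along the tool's x, y, z in mm, then the turn about the tool's z in degrees. In form: [[gripper, dx, dy, dz, turn], ...]. A call has 1 to 20 rows; each row is the pose to reach, as a shift and turn from the pose commanded when the call began, along the tool's axes at that moment; what a row does not reach only later rows make up. A row lasts 1/8 s, in which the tool goes at most 62.5 mm and 10.7 degrees, less where a joint would pass 70% of its speed; a pose out of reach is approached as far as the arm can. A call with a gripper value outside its range is refused whole. The fingers move at their own pace and stop on an object; "force" is the grip in N (left out, the last holds). Time passes only in rows, so rows that repeat a pose let the fingers close. It gives the time, the measured TCP pose, the force, the opening and the grip force at its end, in the units of the state.
- monitor.read_state(): the state, without advancing time (a new reading comes with each control period).
- imaging.camera(name): name is "side" or "top"; returns a dict with "img" (420x560x3 uint8, red, green, blue), "mtx" (3x3 intrinsics, pixels), "D" ([k1, k2, p1, p2, k3] as OpenCV has them; the pictures are not rectified), "view" (4x4, takes a point from world to camera coordinates). Camera axes: x right, y down, z forward; pixel columns grow to the right and rows downward; lengths in mm; the calibration is good to about 2 mm. A picture is of the moment at which its call begins. There is no depth.
- job.sign_off(): hands the job in; it is judged then, once.
Trained networks look in a picture, given as the dict that the camera call returned (one of the last four; its "shot" number tells which), for a name from the list of things; names that differ only in an ending like _2 or _b are one class to them, and where a whole thing is asked for, a point or a joint stands for the part that bears it (a point fixed in the world has none). Each returns a list of dicts, best first, with "p" (0 to 1); they miss things now and then, are a little off and sometimes report something else, mostly with a low value. They report only what shows in the picture. A call takes as long as a camera call.
- find_in(picture, target): "rect" ([centre column, centre row, width, height] in pixels, round what is visible of it).
- trace(picture, target): "region" (420x560 bool, what is visible of it) and "rect" ([centre column, centre row, width, height] in pixels, round what is visible of it).
The state is a dict: "clock": time; "joints": joint angles; "qd": joint speeds; "effort": joint torques, N m; "eef_pos": TCP position; "eef_rot": TCP orientation; "wrist_force": force on the tool from outside, world axes, zero at the start; "moment": the same for the moment, N m; "finger_gap": finger opening in mm; "finger_force": force on a finger pad.
Only numpy, scipy, OpenCV 4.12 (cv2) and the standard library are available. Lean on these libraries where they do the work, as an engineer would, in place of code of your own. Each camera call takes 0.05 s, during which the arm holds its last target. There are 200 camera calls.

## Working session

There is one attempt and no reset: what is moved stays moved. The work goes in short steps, Python scripts to look and compute and a tool call to move; the robot and the scene stay as the last step left them, time stands still between calls to the robot, and variables do not carry over. Pictures are saved under pics/ and viewed, at most 10 in all, crops included, and the job is handed in when it is done.

Besides the shell and the picture viewer there is one more tool, called by a JSON object that holds its "op" and its "data", one argument or row to a line. arm_command: Moves the arm, as the interface text tells. Its arguments: {"type":"object","properties":{"steps":{"type":"array","items":{"type":"array","items":{"type":"number"}}},"force":{"type":"number"}},"required":["steps"]}

```bash
mkdir -p pics; python3 - <<'E'
from cell import monitor, imaging, find_in, trace
import cv2,numpy as np,pickle
s=monitor.read_state(); print({k:np.round(v,3) for k,v in s.items()})
d={}
for n in ("side","top"):
    c=imaging.camera(n); d[n]=c
    cv2.imwrite(f"pics/{n}0.png",c["img"][...,::-1])
    print(n,c["mtx"].tolist(),np.round(c["D"],4).tolist(),np.round(c["view"],4).tolist())
    for t in ["seal_press","knob_grip","pointer","index","drive_pin","slot","button_top","brush_rest","paste_jar","inkstone","seal_box1"]:
        r=find_in(c,t); print(t,[(np.round(x["rect"],1).tolist(),round(x["p"],2)) for x in r[:2]])
pickle.dump(d,open("d0.pkl","wb"))
E
```

```text
{'clock': np.float64(0.0), 'joints': array([ 1.238,  0.3  ,  1.522, -0.   ,  1.321, -0.067]), 'qd': array([ 0.001,  0.001,  0.   , -0.   , -0.001,  0.   ]), 'effort': array([ 2.0000e-03, -5.3181e+01, -3.5273e+01,  7.1000e-02,  2.5000e-02,
       -0.0000e+00]), 'eef_pos': array([144.4  , 530.465, 223.894]), 'eef_rot': array([-3.14 , -0.   ,  2.876]), 'wrist_force': array([-0.552,  0.014,  0.07 ]), 'moment': array([ 0.004,  0.018, -0.025]), 'finger_force': np.float64(0.0), 'finger_gap': np.float64(93.83)}
side [[402.36752932467596, 0.0, 279.22810181039455], [0.0, 402.36752932467596, 212.17207242239124], [0.0, 0.0, 1.0]] [0.0313, 0.0, 0.0, 0.0, 0.0] [[0.8324, -0.554, -0.0122, -460.405], [-0.4216, -0.619, -0.6626, 352.5949], [0.3595, 0.5567, -0.7489, 1120.3003], [0.0, 0.0, 0.0, 1.0]]
seal_press [([308.0, 257.9, 135.0, 118.9], 0.67)]
knob_grip [([265.1, 236.5, 24.9, 16.6], 0.75)]
pointer [([304.1, 255.6, 51.3, 62.5], 0.84)]
index [([381.9, 343.3, 20.6, 22.2], 0.51), ([403.7, 377.7, 21.2, 25.6], 0.37)]
drive_pin []
slot [([362.1, 290.2, 24.1, 27.4], 0.63), ([303.2, 253.1, 55.2, 71.0], 0.62
[... 645 characters left out ...]
09.7, 96.9, 100.0], 0.61)]
knob_grip [([269.9, 234.3, 22.0, 15.6], 0.73), ([179.2, 264.9, 38.3, 30.7], 0.47)]
pointer [([297.5, 208.3, 55.2, 62.3], 0.88)]
index [([393.1, 215.0, 12.2, 8.4], 0.68), ([264.3, 194.1, 11.8, 10.1], 0.38)]
drive_pin []
slot [([296.5, 208.4, 58.8, 61.2], 0.9), ([350.4, 195.2, 14.9, 19.7], 0.32)]
button_top [([303.9, 200.4, 15.7, 20.7], 0.71), ([143.2, 221.6, 30.3, 28.9], 0.53)]
brush_rest [([229.2, 204.1, 33.7, 48.6], 0.96), ([393.0, 212.8, 11.3, 9.0], 0.45)]
paste_jar [([348.5, 195.5, 17.0, 17.8], 0.69), ([409.1, 242.7, 15.7, 16.4], 0.47)]
inkstone [([177.3, 264.4, 38.3, 26.5], 0.78)]
seal_box1 [([141.7, 223.8, 29.2, 28.1], 0.97), ([159.2, 223.9, 1.5, 23.1], 0.52)]
```

View pics/side0.png

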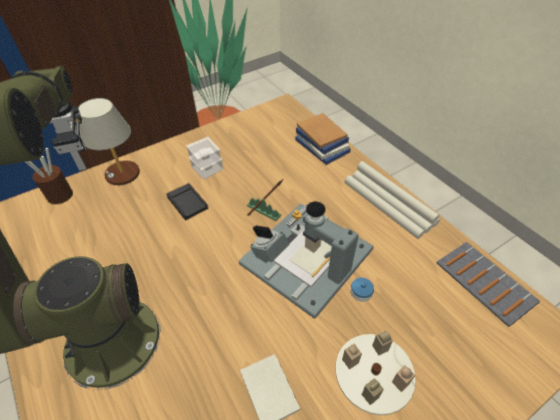

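View pics/top0.png

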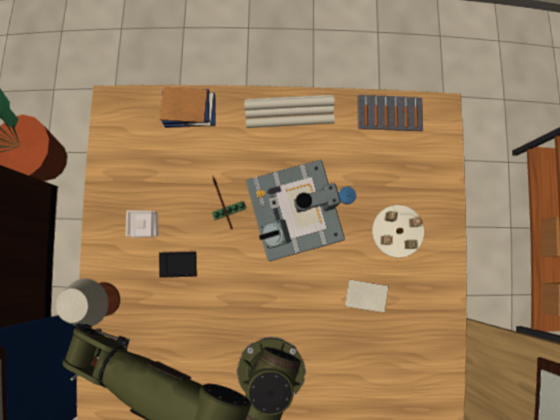

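The side view has the press at about (305,257) with its knob at (264,235). The top view has the button at (304,200), knob at (270,236), brass rider near (262,193), and the press's front facing image left (world +y).

```bash
cat > h.py <<'E'
import numpy as np,cv2
def proj(c,P):
    v=np.array(c["view"]); r,_=cv2.Rodrigues(v[:3,:3])
    return cv2.projectPoints(np.array(P,float).reshape(-1,1,3),r,v[:3,3],np.array(c["mtx"]),np.array(c["D"]))[0].reshape(-1,2)
def back(c,uv,z):
    v=np.array(c["view"]); p=cv2.undistortPoints(np.array(uv,float).reshape(-1,1,2),np.array(c["mtx"]),np.array(c["D"])).reshape(-1,2)
    d=np.c_[p,np.ones(len(p))]@v[:3,:3]; o=-v[:3,:3].T@v[:3,3]
    return o+d*((z-o[2])/d[:,2])[:,None]
def press(x,y,th,P):
    c,s=np.cos(th),np.sin(th); P=np.array(P,float).reshape(-1,3)
    return np.c_[x+c*P[:,0]-s*P[:,1],y+s*P[:,0]+c*P[:,1],P[:,2]]
def crop(c,u,v,w,h,k,fn):
    im=c["img"][v-h//2:v+h//2,u-w//2:u+w//2,::-1]
    cv2.imwrite(fn,cv2.resize(im,None,fx=k,fy=k,interpolation=cv2.INTER_CUBIC))
E
python3 - <<'E'
import pickle,cv2,numpy as np
from h import *
d=pickle.load(open("d0.pkl","rb"))
t=cv2.resize(d["top"]["img"][155:270,205:360,::-1],None,fx=5,fy=5,interpolation=cv2.INTER_CUBIC)
cv2.imwrite("pics/t1.png",t)
s=cv2.resize(d["side"]["img"][195:315,235:390,::-1],None,fx=5,fy=5,interpolation=cv2.INTER_CUBIC)
cv2.imwrite("pics/s1.png",s)
print(back(d["top"],[[303.9,200.4]],260),back(d["top"],[[270,235]],127))
E
```

```text
[[610.10533358 -96.83636813 260.        ]] [[503.09933534  12.66228472 127.        ]]
```

View pics/t1.png

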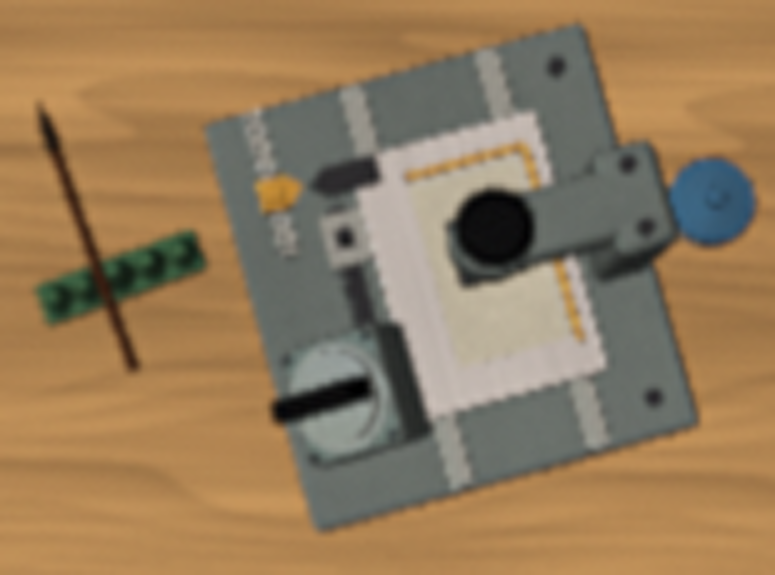

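View pics/s1.png

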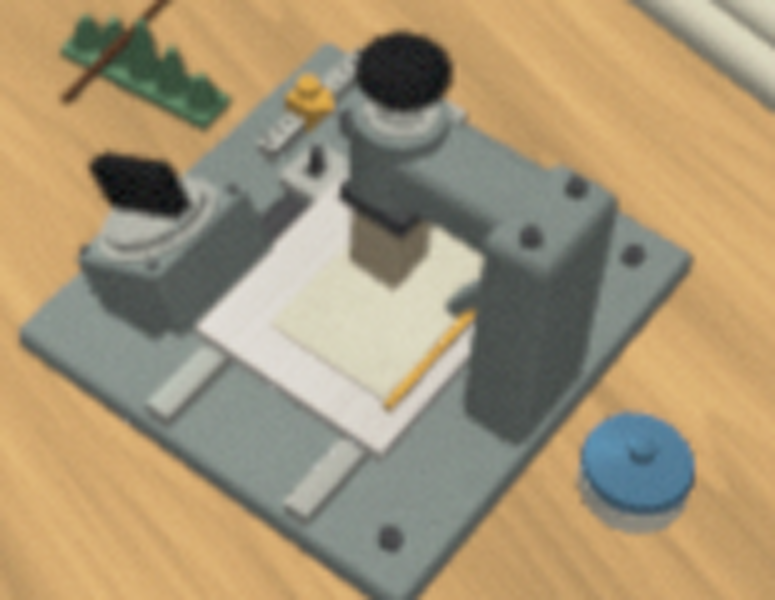

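The top crop shows the pointer tip at about (312,182) and the rider tip at (302,192), so the pointer is a few mm left of the rider. The drive pin shows at (345,237), the bar knob at (321,400), and base corners at (205,125), (583,25), (698,425) and (320,530). The side crop shows the button at (405,72) and the knob bar at (140,185).

```bash
python3 - <<'E'
import pickle
from h import *
from scipy.optimize import least_squares
d=pickle.load(open("d0.pkl","rb"));T,S=d["top"],d["side"]
ct=lambda a:(np.array(a,float)+.5)/5-.5+[205,155]
cs=lambda a:(np.array(a,float)+.5)/5-.5+[235,195]
K=np.array([-141,-70,114.]);zx=np.array([-.5,0,.866]);xx=np.array([.866,0,.5]);yy=np.array([0,1,0.])
topc=K+13*zx
def f(p,full=False):
    x,y,th,bz,bx=p
    W=lambda P:press(x,y,th,P)
    cor=W([[bx-150,160,bz],[bx+150,160,bz],[bx+150,-160,bz],[bx-150,-160,bz]])
    r=[proj(T,cor)-ct([[205,125],[583,25],[698,425],[320,530]]),
       proj(T,W([0,0,260]))-ct([[494,227]]), proj(S,W([0,0,260]))-cs([[405,72]]),
       proj(T,W([topc-34*xx,K-23*zx+34*xx]))-ct([[274,412],[370,385]]),
       proj(S,cor[[1,3]])-cs([[690,262],[22,335]]),
       proj(S,W([topc-34*xx,topc+34*xx]))-cs([[95,158],[165,160]])]
    return np.vstack(r) if full else np.concatenate(r).ravel()
s=least_squares(f,[610,-97,-1.31,25,-10],loss="soft_l1")
print(np.round(s.x,3),np.degrees(s.x[2])); print(np.round(f(s.x,True),1).tolist())
np.save("pose.npy",s.x[:3]); x,y,th=s.x[:3]
print("grip",press(x,y,th,K),"button",press(x,y,th,[0,0,260]))
R=np.array([[np.cos(th),-np.sin(th),0],[np.sin(th),np.cos(th),0],[0,0,1]])
print("shaft axis",R@zx,"bar",R@xx,"fingers y",R@yy)
E
```

```text
[612.598 -96.203  -1.28   15.048 -19.313] -73.358983808155
[[-0.1, 0.2], [0.0, -0.3], [0.5, 0.3], [-0.8, 0.8], [0.3, -0.4], [0.4, -3.6], [-0.8, 0.4], [0.9, -0.0], [1.3, 0.1], [-1.0, 0.4], [0.0, -1.4], [0.0, 0.5]]
grip [[505.15096565  18.84526768 114.        ]] button [[612.59799262 -96.20314124 260.        ]]
shaft axis [-0.14318716  0.47905891  0.866     ] bar [ 0.24800017 -0.82973003  0.5       ] fingers y [0.95811781 0.28637433 0.        ]
```

{"op": "arm_command", "data": {
  "steps": [
    [1,-60,-50,-30,5],
    [1,-110,-93,-30,10],
    [1,-160,-135,-30,18],
    [0.7,-205,-174,-30,25],
    [0.6,-250,-212,-30,32],
    [0.43,-295,-250,-30,38],
    [0.43,-340,-288,-30,44],
    [0.43,-385,-326,-30,50],
    [0.43,-430,-364,-20,58],
    [0.43,-470,-398,-10,58],
    [0.43,-494,-418,0,58],
    [0.43,-494,-418,0,58],
    [0.43,-494,-418,0,58],
    [0.43,-494,-418,0,58]
  ]
}}

```text
clock: 2.95
eef_pos: [511.1, -1.5, 225.0]
eef_rot: [3.141, 0.0, 1.865]
wrist_force: [-0.1, -0.0, 0.4]
finger_gap: 40.4
finger_force: 0.0
```

{"op": "arm_command", "data": {
  "steps": [
    [0.43,0,0,30,0],
    [0.43,0,0,62,0],
    [0.43,0,0,62,0]
  ]
}}

```text
clock: 3.32
eef_pos: [510.3, -1.7, 161.3]
eef_rot: [-3.139, -0.001, 1.865]
wrist_force: [-0.7, -0.4, -0.3]
finger_gap: 40.8
finger_force: 0.0
```

```bash
python3 - <<'E'
from cell import imaging
from h import *
import pickle
S=imaging.camera("side");T=imaging.camera("top")
a=S["img"][180:300,230:350,::-1];b=T["img"][150:270,205:325,::-1]
cv2.imwrite("pics/m1.png",cv2.resize(np.hstack([a,b]),(800,400),interpolation=cv2.INTER_CUBIC))
E
```

```text
(no output)
```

View pics/m1.png

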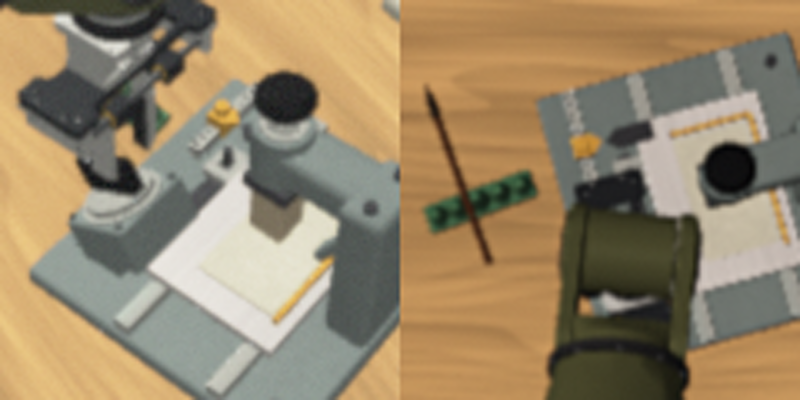

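The left half (side view) shows the fingers straddling the knob's upper bar end at about (110,175). The right half (top view) still shows the brass rider at (587,145) and the pointer at (630,135).

{"op": "arm_command", "data": {
  "steps": [
    [0.43,0,0,12,0],
    [0.43,0,0,22,0],
    [0.43,0,0,22,0]
  ]
}}

```text
clock: 3.8
eef_pos: [510.9, -2.4, 139.7]
eef_rot: [-3.14, -0.0, 1.864]
wrist_force: [-0.2, 0.7, -0.3]
finger_gap: 40.3
finger_force: 0.0
```

```bash
cat > meas.py <<'E'
from h import *
from cell import imaging,monitor
import sys
def meas(c,save=None,deb=False):
    x,y,th=np.load("pose.npy"); 
    k=8; g=cv2.resize(c["img"],None,fx=k,fy=k,interpolation=cv2.INTER_CUBIC).astype(float)
    H,W=g.shape[:2]
    # sample grid in press frame at z 63, 0.5 mm
    X=np.arange(-150,-70,.5);Y=np.arange(110,0,-.5)
    xx,yy=np.meshgrid(X,Y); P=press(x,y,th,np.c_[xx.ravel(),yy.ravel(),np.full(xx.size,63.)])
    uv=proj(c,P).astype(np.float32).reshape(xx.shape+(2,))
    im=cv2.remap(c["img"],uv[...,0],uv[...,1],cv2.INTER_CUBIC)
    if save: cv2.imwrite(save,cv2.resize(im[...,::-1],None,fx=2.5,fy=2.5))
    return X,Y,im
E
python3 - <<'E'
import pickle
from meas import *
d=pickle.load(open("d0.pkl","rb"))
ims=[meas(c)[2] for c in (d["top"],imaging.camera("top"),d["side"])]
cv2.imwrite("pics/r1.png",cv2.resize(np.hstack(ims)[...,::-1],None,fx=1.66,fy=1.66))
E
```

```text
(no output)
```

View pics/r1.png

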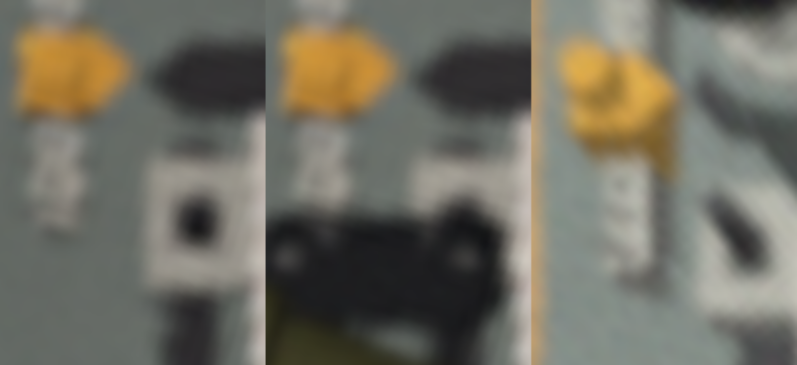

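The rectified view (3.3 px/mm) shows the rider tip at row 70 and the pointer tip at row 78. The pointer is therefore about 2 mm right of (past) the index, so I back off counterclockwise first.

{"op": "arm_command", "data": {
  "steps": [
    [0.36,0,3,0,0],
    [0.36,0,6,0,-4],
    [0.36,1,10,0,-8],
    [0.36,2,13,0,-13],
    [0.36,4,16,0,-18],
    [0.36,5,19,0,-22],
    [0.36,7,22,0,-26],
    [0.36,7,22,0,-26],
    [0.36,7,22,0,-26]
  ]
}}

```text
clock: 4.97
eef_pos: [530.5, 10.3, 140.7]
eef_rot: [3.142, 0.001, 2.316]
wrist_force: [-0.6, -4.2, 2.1]
finger_gap: 33.9
finger_force: 2.4
```

```bash
python3 - <<'E'
from meas import *
S=imaging.camera("side");T=imaging.camera("top")
m=meas(T)[2]; a=S["img"][190:280,230:330]; 
cv2.imwrite("pics/m2.png",np.hstack([cv2.resize(m,None,fx=1.66,fy=1.66),cv2.resize(a,(406,365),interpolation=cv2.INTER_CUBIC)])[...,::-1])
E
```

```text
(no output)
```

View pics/m2.png

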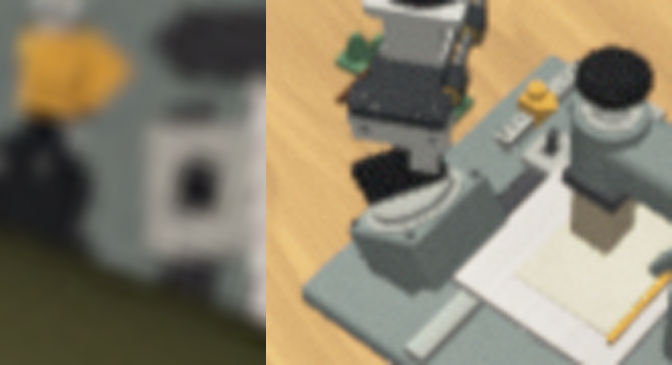

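The pointer tip is now at row 42 against the rider's row 70, so it is about 8 mm left, and the fingers still straddle the bar. I now come up clockwise in stages.

{"op": "arm_command", "data": {
  "steps": [
    [0.36,1,-4,0,4],
    [0.36,2,-9,0,9],
    [0.36,3,-14,0,13],
    [0.36,4,-19,0,18],
    [0.36,5,-23,0,22],
    [0.36,5,-27,0,26],
    [0.36,5,-27,0,26],
    [0.36,5,-27,0,26]
  ]
}}

```text
clock: 6.08
eef_pos: [507.6, -3.8, 140.7]
eef_rot: [3.14, 0.0, 1.865]
wrist_force: [4.1, 1.0, 2.8]
finger_gap: 34.2
finger_force: 1.9
```

```bash
cat >> meas.py <<'E'
def track(c):
    import pickle
    i0=meas(pickle.load(open("d0.pkl","rb"))["top"])[2]; i1=meas(c)[2]
    out=[]
    for (r0,r1,c0,c1) in ((3,42,45,75),(3,42,0,40)):   # pointer, rider
        t=i0[r0:r1,c0:c1]; pad=cv2.copyMakeBorder(i1,40,40,6,6,cv2.BORDER_REPLICATE)
        w=pad[r0:r1+80, c0+3:c1+9]
        m=cv2.matchTemplate(w,t,cv2.TM_CCOEFF_NORMED); _,v,_,l=cv2.minMaxLoc(m)
        out.append(((40-l[1])*.5,round(v,2)))
    return out   # mm moved left (+), score
E
python3 - <<'E'
from meas import *
print(track(imaging.camera("top")),monitor.read_state()["clock"])
E
```

```text
[(0.0, 1.0), (0.0, 1.0)] 6.125
```

```bash
cat > dark.py <<'E'
from meas import *
import pickle
def dk(c):
    X,Y,im=meas(c); g=im.astype(float).mean(2)
    w=np.clip(110-g[2:46,50:74],0,None); p=(w*Y[2:46,None]).sum()/w.sum()
    s=im.astype(float); b=np.clip(s[...,0]-s[...,2]-60,0,None)[:46,:42]; r=(b*Y[:46,None]).sum()/b.sum()
    t=np.clip(s[...,0]-s[...,2]-60,0,None)[:46,32:40]; tip=(t*Y[:46,None]).sum()/t.sum()
    w=np.clip(110-g[2:46,44:52],0,None); pt=(w*Y[2:46,None]).sum()/w.sum()
    q=np.clip(90-g[50:85,48:70],0,None); pin=(q*Y[50:85,None]).sum()/q.sum()
    return np.round([p,pt,r,tip,pin],2)
E
python3 - <<'E'
from dark import *
T=imaging.camera("top"); d=pickle.load(open("d0.pkl","rb"))["top"]
print(dk(d),dk(T)); print(monitor.read_state()["clock"])
m=np.hstack([meas(d)[2],meas(T)[2]]); S=imaging.camera("side")["img"][190:280,230:330]
cv2.imwrite("pics/m3.png",np.hstack([cv2.resize(m,None,fx=1.66,fy=1.66),cv2.resize(S,(406,365))])[...,::-1])
E
```

```text
[104.62 103.33  93.12  93.04  75.5 ] [105.17 103.54  93.16  93.1     nan]
6.175dark.py:9: RuntimeWarning: invalid value encountered in scalar divide
  q=np.clip(90-g[50:85,48:70],0,None); pin=(q*Y[50:85,None]).sum()/q.sum()
```

View pics/m3.png

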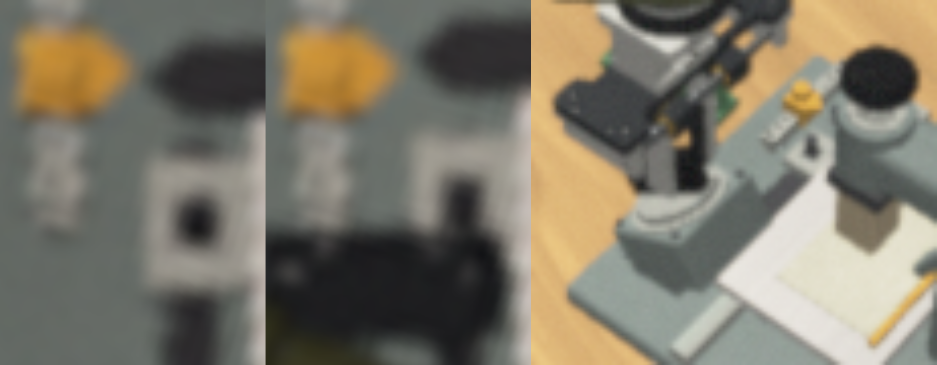

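Middle panel: the pointer is now at row 56 (rider at 70), about 4 mm left, having moved right. My tracking windows were mis-scaled, so I'm fixing them.

```bash
cat > dark.py <<'E'
from meas import *
import pickle
def trk(c):
    i0=meas(pickle.load(open("d0.pkl","rb"))["top"])[2]; i1=meas(c)[2]; out=[]
    pad=cv2.copyMakeBorder(i1,40,40,6,6,cv2.BORDER_REPLICATE)
    for (r0,r1,c0,c1) in ((22,70,88,140),(10,74,4,82)):
        m=cv2.matchTemplate(pad[r0:r1+80,c0+6:c1+6],i0[r0:r1,c0:c1],cv2.TM_CCOEFF_NORMED).ravel()
        out.append(((40-m.argmax())*.5,round(float(m.max()),2)))
    return out
def sym(im,r0,r1,c0,c1):   # best mirror row (mm y)
    p=im[:,c0:c1].astype(np.float32); best=[]
    for k in np.arange((r0+r1)//2-12,(r0+r1)//2+13):
        h=24; a=p[k-h:k+h+1]; best.append((np.abs(a-a[::-1]).mean(),k))
    return 110-.5*min(best)[1]
E
python3 - <<'E'
from dark import *
d=pickle.load(open("d0.pkl","rb"))["top"]; T=imaging.camera("top")
im=meas(d)[2]
print(trk(T),"sym pointer,rider",sym(im,22,70,90,112),sym(im,10,74,60,82),sym(im,10,74,10,70))
E
```

```text
[(np.float64(7.0), 0.99), (np.float64(0.0), 1.0)] sym pointer,rider 86.0 89.0 89.0
```

{"op": "arm_command", "data": {
  "steps": [
    [0.36,0,-2,0,4],
    [0.36,0,-4,0,8],
    [0.36,0,-5,0,8],
    [0.36,0,-5,0,8]
  ]
}}

```text
clock: 6.78
eef_pos: [502.3, -5.5, 140.4]
eef_rot: [-3.141, 0.0, 1.726]
wrist_force: [3.2, 0.0, 2.7]
finger_gap: 33.8
finger_force: 1.5
```

```bash
python3 - <<'E'
from dark import *
print(trk(imaging.camera("top")))
E
```

```text
[(np.float64(4.0), 0.99), (np.float64(0.0), 1.0)]
```

{"op": "arm_command", "data": {
  "steps": [
    [0.36,0,-1,0,0],
    [0.36,0,-2.4,0,0],
    [0.36,0,-2.4,0,0]
  ]
}}

```text
clock: 7.2
eef_pos: [499.9, -5.9, 140.4]
eef_rot: [-3.141, 0.0, 1.724]
wrist_force: [3.6, -1.0, 1.6]
finger_gap: 33.9
finger_force: 1.6
```

```bash
python3 - <<'E'
from dark import *
T=imaging.camera("top"); im=meas(T)[2]
print(trk(T),sym(im,17,65,90,112),sym(im,10,74,60,82))
cv2.imwrite("pics/m4.png",cv2.resize(im[...,::-1],None,fx=3.32,fy=3.32)[:400])
E
```

```text
[(np.float64(2.5), 0.99), (np.float64(0.0), 1.0)] 88.5 89.0
```

View pics/m4.png

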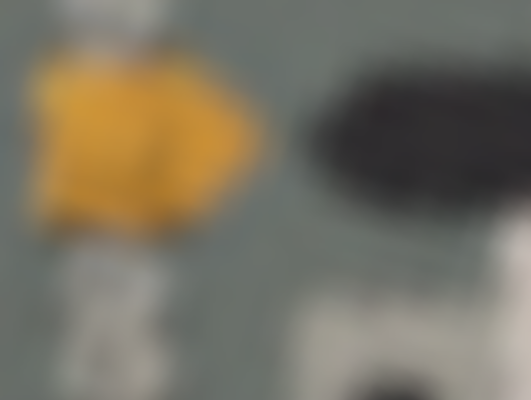

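Rider tip and pointer tip are level at row 140 in this enlarged view, and the drive last moved clockwise. I release the knob, lift, and go over the button.

{"op": "arm_command", "data": {
  "steps": [
    [0.36,0,3,0,0],
    [0.36,0,6,0,0],
    [0.36,0,6,0,0],
    [0.36,0,6,-30,0],
    [0.36,0,6,-80,0],
    [0.36,0,6,-130,0],
    [0.2,0,6,-180,0],
    [0,-40,40,-180,0],
    [0,-75,70,-180,0],
    [0,-106,97,-180,0],
    [0,-106,97,-180,0],
    [0,-106,97,-180,0],
    [0,-106,97,-180,0]
  ]
}}

```text
clock: 8.88
eef_pos: [611.6, -95.0, 321.0]
eef_rot: [3.141, 0.0, 1.725]
wrist_force: [0.3, -0.6, -0.3]
finger_gap: 0.7
finger_force: 0.0
```

```bash
python3 - <<'E'
from dark import *
T=imaging.camera("top"); S=imaging.camera("side"); st=monitor.read_state()
print(trk(T),st["eef_pos"],st["wrist_force"],st["finger_gap"])
p=st["eef_pos"]; print("tip px",proj(S,[p[0],p[1],p[2]-19]))
cv2.imwrite("pics/m5.png",np.hstack([cv2.resize(S["img"][170:270,250:350],(400,400)),cv2.resize(meas(T)[2],(291,400))])[...,::-1])
E
```

```text
[(np.float64(2.5), 1.0), (np.float64(0.0), 1.0)] [611.67538125 -95.19998589 321.08065663] [-0.61610095 -0.08185956 -0.61780195] 0.33936171639007257
tip px [[316.34622489 194.5190474 ]]
```

View pics/m5.png

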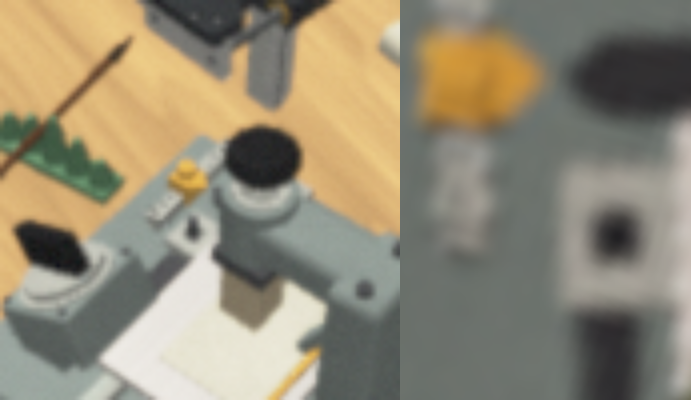

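The fingertips sit above the button centre and the pointer is still level with the rider (displacement 2.5, unchanged). I check the pin's position in its slot before stamping.

```bash
python3 - <<'E'
from dark import *
T=imaging.camera("top"); d=pickle.load(open("d0.pkl","rb"))["top"]
m2=cv2.resize(cv2.imread("pics/m2.png")[:,:266,::-1],(160,220),interpolation=cv2.INTER_AREA)
for n,im,b in (("start",meas(d)[2],0),("left",m2,10.8),("now",meas(T)[2],2.5)):
    g=im.astype(float).mean(2); sh=int(round(b*2))
    r=g[92-sh:178-sh,112:126].mean(1)
    print(n,np.round(r[::3]).astype(int).tolist())
E
```

```text
start [88, 104, 122, 138, 147, 147, 140, 129, 113, 93, 75, 58, 45, 39, 35, 33, 40, 56, 77, 103, 124, 139, 149, 150, 146, 140, 127, 106, 84]
left [83, 100, 120, 139, 149, 150, 144, 132, 115, 95, 78, 61, 49, 42, 36, 35, 42, 55, 74, 98, 119, 139, 151, 155, 155, 150, 139, 122, 103]
now [120, 130, 141, 152, 157, 158, 155, 148, 132, 113, 91, 69, 55, 46, 41, 44, 52, 64, 86, 110, 133, 151, 158, 159, 156, 148, 131, 112, 89]
```

```bash
python3 - <<'E'
from dark import *
x,y,th=np.load("pose.npy"); S=imaging.camera("side"); d=pickle.load(open("d0.pkl","rb"))["side"]
X=np.arange(-110,-60,.5);Y=np.arange(95,40,-.5);xx,yy=np.meshgrid(X,Y)
def rect(c,z):
    uv=proj(c,press(x,y,th,np.c_[xx.ravel(),yy.ravel(),np.full(xx.size,z)])).astype(np.float32).reshape(xx.shape+(2,))
    return cv2.remap(c["img"],uv[...,0],uv[...,1],cv2.INTER_CUBIC)
a,b=rect(d,75.),rect(S,75.)
cv2.imwrite("pics/p.png",cv2.resize(np.hstack([a,b])[...,::-1],None,fx=4,fy=4))
E
```

```text
(no output)
```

View pics/p.png

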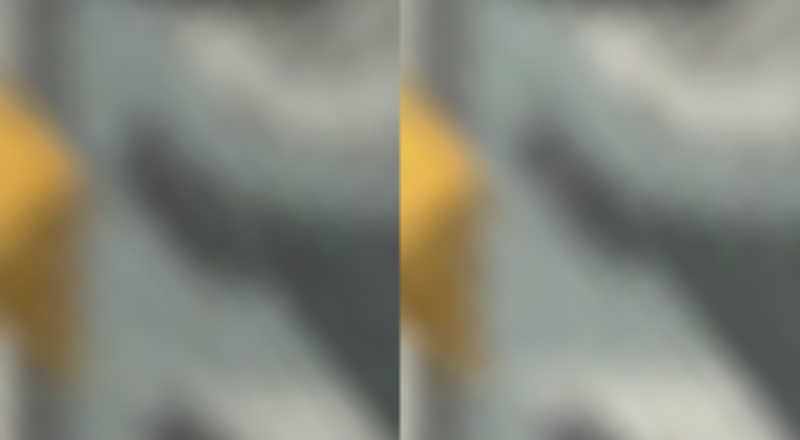

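This view shows the flange edge moved up (left) by about 20 px since the start, while the pin top moved down (right) by about 10 px. I check that numerically with a lower window.

```bash
python3 - <<'E'
from dark import *
x,y,th=np.load("pose.npy"); S=imaging.camera("side"); d=pickle.load(open("d0.pkl","rb"))["side"]
X=np.arange(-115,-60,.5);Y=np.arange(60,15,-.5);xx,yy=np.meshgrid(X,Y)
def rect(c,z):
    uv=proj(c,press(x,y,th,np.c_[xx.ravel(),yy.ravel(),np.full(xx.size,z)])).astype(np.float32).reshape(xx.shape+(2,))
    return cv2.remap(c["img"],uv[...,0],uv[...,1],cv2.INTER_CUBIC).astype(float).mean(2)
for n,c in (("start",d),("now",S)):
    g=rect(c,75.); w=np.clip(95-g,0,None)[14:60,:70]   # pin dark blob
    k,l,st,ce=cv2.connectedComponentsWithStats((rect(c,75.)<95).astype(np.uint8))
    print(n,[(s.tolist(),[round(X[0]+.5*e[0],1),round(60-.5*e[1],1)]) for s,e in zip(st[1:],ce[1:])])
a,b=rect(d,75.).astype(np.float32),rect(S,75.).astype(np.float32)
for r0,r1,c0,c1 in ((12,52,10,60),(5,32,24,50)):
    m=cv2.matchTemplate(cv2.copyMakeBorder(b,20,20,20,20,cv2.BORDER_REPLICATE)[r0:r1+40,c0+16:c1+24],a[r0:r1,c0:c1],cv2.TM_CCOEFF_NORMED)
    _,v,_,l=cv2.minMaxLoc(m); print("shift x,y mm",(l[0]-4)*.5,(20-l[1])*.5,v)
E
```

```text
start [([6, 0, 18, 26, 210], [np.float64(-106.2), np.float64(55.9)]), ([74, 0, 36, 39, 653], [np.float64(-65.8), np.float64(53.8)]), ([19, 33, 2, 3, 4], [np.float64(-105.1), np.float64(43.1)]), ([50, 37, 31, 40, 654], [np.float64(-81.9), np.float64(31.4)]), ([20, 43, 1, 4, 4], [np.float64(-105.0), np.float64(37.8)])]
now [([80, 0, 30, 37, 558], [np.float64(-65.3), np.float64(54.1)]), ([53, 43, 27, 29, 429], [np.float64(-81.7), np.float64(31.3)])]
shift x,y mm 0.0 -1.0 0.9812666177749634
shift x,y mm 0.0 10.0 0.9842239022254944
```

The pin top has moved about 2.5–3 mm right while the bed sits 2.5 mm left of its start, so the pin bears on the slot's right end. I now press the button.

{"op": "arm_command", "data": {
  "steps": [
    [0,0,0,20,0],
    [0,0,0,38,0],
    [0,0,0,44,0],
    [0,0,0,50,0],
    [0,0,0,56,0],
    [0,0,0,60,0],
    [0,0,0,60,0]
  ]
}}

```text
clock: 10.0
eef_pos: [611.9, -95.7, 261.9]
eef_rot: [3.141, 0.0, 1.724]
wrist_force: [-5.9, 1.7, 9.3]
finger_gap: 0.6
finger_force: 4.4
```

{"op": "arm_command", "data": {
  "steps": [
    [0,0,0,2,0],
    [0,0,0,4,0],
    [0,0,0,4,0]
  ]
}}

```text
clock: 10.38
eef_pos: [612.0, -95.7, 259.2]
eef_rot: [3.139, 0.001, 1.724]
wrist_force: [-8.8, 1.9, 15.8]
finger_gap: 0.3
finger_force: 7.7
```

{"op": "arm_command", "data": {
  "steps": [
    [0,0,0,2,0],
    [0,0,0,3,0],
    [0,0,0,3,0],
    [0,0,0,3,0]
  ]
}}

```text
clock: 10.88
eef_pos: [612.1, -95.7, 259.0]
eef_rot: [3.137, 0.002, 1.724]
wrist_force: [-15.4, 3.9, 33.7]
finger_gap: 0.5
finger_force: 16.8
```

On its stop: the force went from 16 to 34 N with only 0.2 mm more travel. I raise clear.

{"op": "arm_command", "data": {
  "steps": [
    [0,0,0,-3,0],
    [0,0,0,-10,0],
    [0,0,0,-18,0],
    [0,0,0,-26,0],
    [0,0,0,-60,0],
    [0,0,0,-100,0],
    [0,0,0,-100,0],
    [0,0,0,-100,0],
    [0,0,0,-100,0]
  ]
}}

```text
clock: 12.0
eef_pos: [611.9, -95.8, 352.2]
eef_rot: [-3.14, -0.001, 1.724]
wrist_force: [0.4, 0.1, -0.1]
finger_gap: 0.7
finger_force: 0.0
```

```bash
python3 - <<'E'
from dark import *
from cell import job
T=imaging.camera("top"); t=trk(T); st=monitor.read_state(); print(t,st["eef_pos"],st["wrist_force"])
if abs(t[0][0]-2.5)<1: print(job.sign_off())
E
```

```text
[(np.float64(2.5), 1.0), (np.float64(0.0), 1.0)] [611.91215676 -95.78386638 352.40359603] [-0.23748821 -0.19582876  1.14046837]
the job is handed in; nothing more can be done
None
```

The job is handed in without a verdict back: the bed was backed off left, brought up clockwise to the rider (about 0.5 mm off in the camera view, pin bearing right), the card stamped with the button on its stop, and the arm lifted clear.

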